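# Click the jar round on the suction plate and find which way its cap comes off

## Robot

A 7-joint arm with a two-finger parallel gripper is mounted at the origin on the work surface. World frame = base frame: x ahead of the robot, y to its left, z up, the work surface at z = 0. Lengths are in mm, angles in rad, forces in N, time in s.
With the tool pointing down it reaches from about 400 to 900 mm from the base axis. Payload 5.6 kg.
Tool frame: the origin (TCP) lies midway between the tips of the shut fingers; the grasp point (between the pads) lies 19 mm behind it; x points along the fingers, y is the direction in which the jaws open and shut, and the axes are right-handed (so a half turn about x gives the same grasp; the last joint's range is limited). The gripper opens to 92 mm and grips with 3 to 60 N. Pads are 20 mm wide; open, the fingers measure 128 mm over their backs; the gripper's body (75 mm by 189 mm) begins 69 mm behind the grasp point.
Start: joints at [1.229, 0.468, -0.012, 1.603, 0.006, 1.071, -0.056], TCP at [191.301, -621.219, 214.592] pointing down, gripper open.
Joint ranges: [-2.53, 2.53], [-0.31, 2.02], [-1.57, 1.55], [0.28, 2.44], [-1.29, 4.43], [0.15, 1.84], [-2.92, 2.92]. Speed limits (rad/s): [2.57, 2.57, 3.14, 3.14, 3.14, 3.14, 3.14].

## Interface

Orientations are given as a rotation vector (axis times angle).
In Python, from cell import robot, grip, kin, viewer gives the robot as it stands. Calls block until the motion is done:
- robot.movep(position, orientation): joint-space move of the TCP to a pose.
- robot.servo_line(position, feed=150, rotation=None): straight line of the TCP; rotation=None keeps the orientation; feed is the mean speed in mm/s.
- robot.goto_joints(angles): joint-space move.
- grip(opening, newtons=None): opening from 0.0 (shut) to 1.0 (fully open); newtons is the grip in N (None keeps the last); returns when the fingers have stopped.
- robot.hold(seconds).
- kin.ik(position, orientation): joint angles nearest the present ones, or None.
- robot.observe(): the state.
- viewer.read_camera(name): name is "side" or "top"; returns the picture (384x512x3 uint8, red, green, blue); there is no depth.
- viewer.camera_info(name): a dict with "camera_matrix" (3x3 intrinsics, pixels), "R" (3x3) and "t" (3): a world point X has camera coordinates R X + t. Camera axes: x right, y down, z forward; pixel columns grow to the right and rows downward; lengths in mm; the calibration is good to about 2 mm. A picture is of the moment at which its call begins. camera_info takes no time and is no camera call.
A pose or a line that the arm cannot do raises robot.IKError and nothing moves.
- robot.job_done(): hands the job in, once; it reports no verdict.
Trained networks look in the newest picture that a camera, given by its name, has taken for a name from the list of things; names that differ only in an ending like _2 or _b are one class to them, and where a whole thing is asked for, a point or a joint stands for the part that bears it (a point fixed in the world has none). Each returns a list of dicts, best first, with "confidence" (0 to 1); they miss things now and then, are a little off and sometimes report something else, mostly with a low value. They report only what shows in the picture. A call takes as long as a camera call. They do not tell look-alikes from the thing itself.
- viewer.silhouettes(name, camera): "mask" (384x512 bool, what is visible of it).
- viewer.pinpoint(name, camera): "at" ([x, y, z] in mm, in the coordinates of the camera as it stood for that picture, good to about 4 mm: a listed point, or the origin of a listed thing).
The state is a dict: "t": time; "joints": joint angles; "joint_velocities": joint speeds; "joint_torque": joint torques, N m; "tcp_pos": TCP position; "tcp_rot": TCP orientation; "contact_force": force on the tool from outside, world axes, zero at the start; "wrist_torque": the same for the moment, N m; "grip_width": opening from 0.0 (shut) to 1.0 (fully open).
Only numpy, scipy, OpenCV 4.12 (cv2) and the standard library are available. Lean on these libraries where they do the work, as an engineer would, in place of code of your own. Each camera call takes 0.05 s, during which the arm holds its last target.

## Task

On the high chair tray, turn the top of the teal suction plate until the baby food jar comes round over the base's pull tab and the plate clicks in there. Then take the mustard cap off the jar: it may have an ordinary or a reverse thread, so try it one way and, if it stops, the other, leaving the jar standing in its holder. Finish still holding the cap level above the jar, at least 5 cm clear of it, and leave the snack cup, fork and beaker where they are.

Things in the scene. Friction and masses are not known exactly. Their poses are not given: they have to be found in the camera images.
- suction_base: dark teal suction base, stuck fast to the tray (z = 0), 172 mm across and 16 mm high. Origin: centre of its underside, on the vertical axis about which the plate top turns. Its flat pull tab (30 mm wide, 5 mm high, end 143 mm from the axis) points along its own -x, roughly towards the robot.
- plate: round teal divided plate top, 224 mm across, 18 mm high, turning either way without stop about its vertical z axis. Origin: on that axis, at its underside, 16 mm above the tray. Jar holder at its -x side, thumb grip at its +x side. Turning takes about 0.5 N at the rim. At the start its x axis stands 50 to 105 degrees anticlockwise (from above) of the base's x axis, between two clicks.
- pull_tab (a point): outer end of the flat pull tab of the suction base, on the base's -x line, on the tray. The plate clicks every third of a turn; the wanted click is where plate x and base x are parallel, so that the jar stands over this tab. Let go within about 5 degrees of it, the plate centres itself; passing in or out takes about 3 N at the rim, felt from about 13 degrees away.
- thumb_grip (a point): centre of the top of the cream thumb grip that stands up from the plate near its rim, 98 mm from the axis: 28 mm long radially, 12 mm thick along the rim, top 60 mm above the tray and 26 mm above the rim beside it. Pinch it across its thickness or push it to turn the plate.
- jar_holder (a point): centre of the floor of the square jar holder moulded in the plate, 65 mm from the axis, 20 mm above the tray. Its inside is 51.5 mm square, its walls rise 21 mm above this floor.
- jar: eight-sided glass baby food jar with a blank paper band, 50 mm across its flats, standing loose in the holder, which lets it turn only about 5 degrees. Origin: centre of its underside. Body 56 mm high, neck 40 mm across, top of the neck 78 mm above the origin; about 0.15 to 0.2 kg.
- cap: round mustard twist cap on the jar, 56 mm across, 16 mm high, 30 g. Origin: centre of the underside of its skirt, 65 mm above the jar's origin when seated; z up. Two lugs inside it hook under thread segments on the neck. Which way it loosens varies and cannot be seen. The jar below is narrower than the cap, so fingertips may reach lower than the skirt.
- cap_top (a point): centre of the cap's top. Turned the wrong way, the cap stops hard within about 20 degrees (play of the jar and of the grip included). The right way it turns with hardly any resistance, does not rise by itself, and lifts straight off after 40 to 140 degrees of turn relative to the jar (a quarter turn is good). Lifted before that, it takes the jar with it.
- snack_cup: bystander: blue-grey snack cup with cream lid and two hinged flaps, 78 mm across, 76 mm high, on the tray. Origin: centre of its underside.
- fork: bystander: mustard plastic toddler fork lying flat on the tray, 142 mm long, 26 mm wide, 8 mm high, along its x axis. Origin: on the tray, near its middle.
- beaker: bystander: salmon open beaker, 64 mm across the rim, 75 mm high, on the tray. Origin: centre of its underside.
Not all that is in view belongs to the job. Of the things that look like the plate, the smallest one is meant.

How it is judged (in metres and radians):
On the way, in this order (a step that is already met when the one before it is completed fails the run):
1. the plate has clicked in with the jar over the pull tab, cap still on (x of jar_holder in the frame of suction_base below -0.05 m and y of jar_holder in the frame of suction_base between -0.006 and 0.006 m and angular speed of plate below 0.1 rad/s and z of cap in the frame of jar below 0.069 m and distance between jar and jar_holder below 0.008 m and angle between jar's own z axis and vertical below 0.12 rad), for 0.3 s.
2. the cap is lifted off the jar, the plate still at its click (x of jar_holder in the frame of suction_base below -0.05 m and y of jar_holder in the frame of suction_base between -0.006 and 0.006 m and z of cap in the frame of jar above 0.085 m and distance between jar and jar_holder below 0.008 m and angle between jar's own z axis and vertical below 0.12 rad), for 0.1 s.
At the end, for the whole second after the job is handed in: Plate at its click, jar over the pull tab (holder within 6 mm of the base's -x line); jar upright in its holder (8 mm, 7 degrees); the fingers hold the cap at rest, level within 17 degrees, over the jar (within 60 mm sideways), its underside at least 47 mm above the top of the neck (x of jar_holder in the frame of suction_base below -0.05 m and y of jar_holder in the frame of suction_base between -0.006 and 0.006 m and distance between jar and jar_holder below 0.008 m and angle between jar's own z axis and vertical below 0.12 rad and z of cap in the frame of jar above 0.125 m and horizontal distance between cap and jar below 0.06 m and angle between cap's own z axis and vertical below 0.3 rad and contact force between the fingers and cap above 1 N and linear speed of cap below 0.03 m/s and contact force between cap and jar below 0.1 N); the arm keeps its last pose, push and grip.
It fails at once if the snack cup was shifted by more than 3 cm (distance of snack_cup from where it was at the start of the episode above 0.03 m).
It fails at once if the fork was shifted by more than 3 cm (distance of fork from where it was at the start of the episode above 0.03 m).
It fails at once if the beaker was shifted by more than 3 cm (distance of beaker from where it was at the start of the episode above 0.03 m).
It also fails if it takes over 64 s, if anything falls off the work surface, if the arm or the gripper's body presses on something with over 40 N, if the wrist force passes 120 N, or if a joint passes its speed limit or range.

## Working session

There is one attempt and no reset: what is moved stays moved. The work goes in short steps, each a Python script; the robot and the scene stay as the last script left them, time stands still between calls to the robot, and variables do not carry over. Pictures are saved under pics/ and viewed, and the job is handed in when it is done.

```bash
ls; mkdir -p pics
python3 - <<'E'
from cell import robot, grip, kin, viewer
import cv2
for c in("side","top"):
    im=viewer.read_camera(c); cv2.imwrite(f"pics/{c}0.png",im[:,:,::-1])
    i=viewer.camera_info(c); print(c,i["camera_matrix"],i["R"],i["t"])
print(robot.observe())
E
```

```text
pics
side [[387.56500597   0.         254.26308983]
 [  0.         387.56500597 189.04943694]
 [  0.           0.           1.        ]] [[-0.95597087 -0.29315881  0.01332725]
 [-0.24109353  0.75867598 -0.60521457]
 [ 0.16731292 -0.58178061 -0.79595082]] [425.45627018 155.15669803 894.83226371]
top [[406.99526527   0.         253.11020593]
 [  0.         406.99526527 187.61925725]
 [  0.           0.           1.        ]] [[-0.01868746 -0.99946291  0.02691959]
 [-0.99700956  0.01660881 -0.07547239]
 [ 0.07498475 -0.02824948 -0.99678446]] [  -6.35081888  445.58361169 1049.85978641]
{'t': 0.1, 'joints': array([ 1.228993  ,  0.46830246, -0.01159195,  1.60350361,  0.00603815,
        1.0714341 , -0.05628164]), 'joint_velocities': array([-0.00045137, -0.00071063,  0.00137075, -0.00243119, -0.0010645 ,
       -0.00028259,  0.00058226]), 'joint_torque': array([ 1.51913689e-03, -5.21642268e+01, -1.19581836e-02, -2.44365406e+01,
       -5.66703302e-02,  1.40775059e-02,  8.43111752e-05]), 'tcp_pos': array([ 191.10906351, -620.7227728 ,  213.73852136]), 'tcp_rot': array([ 2.06095345,  0.3118754 , -2.0617706 ]), 'contact_force': array([0.11016698, 0.10894741, 1.13035001]), 'wrist_torque': array([ 0.04173762,  0.00428448, -0.00695934]), 'grip_width': 1.0016348664709358}
```

View pics/side0.png

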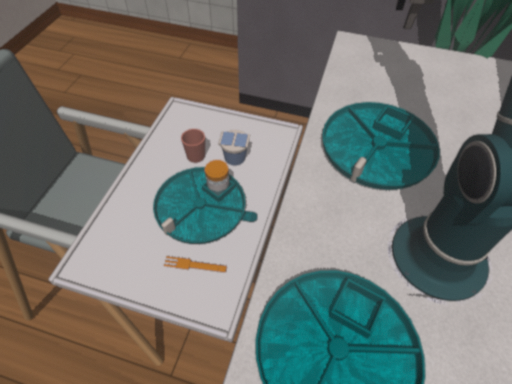

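View pics/top0.png

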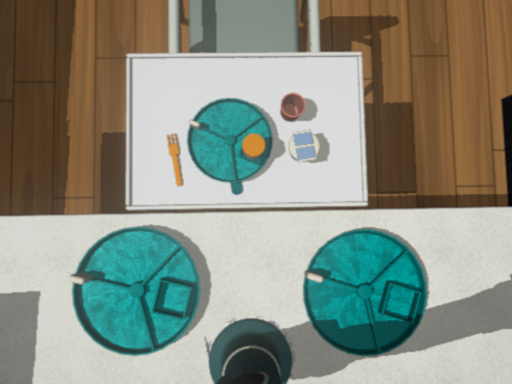

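```bash
cat > h.py <<'E'
from cell import robot, grip, kin, viewer
import cv2, numpy as np
from scipy.spatial.transform import Rotation as Ro
def pin(n,c):
    i=viewer.camera_info(c);out=[]
    for d in viewer.pinpoint(n,c):
        out.append((np.round(i["R"].T@(np.array(d["at"])-i["t"]),1).tolist(),round(float(d["confidence"]),2)))
    return out
def proj(p,c):
    i=viewer.camera_info(c);q=i["camera_matrix"]@(i["R"]@np.array(p,float)+i["t"]);return q[:2]/q[2]
def snap(c,name):
    im=viewer.read_camera(c); cv2.imwrite(f"pics/{name}.png",im[:,:,::-1]); return im
def down(yaw):
    # tool x down, tool y (jaw direction) at angle yaw from world x
    x=np.array([0,0,-1.]);y=np.array([np.cos(yaw),np.sin(yaw),0]);z=np.cross(x,y)
    return Ro.from_matrix(np.c_[x,y,z]).as_rotvec()
def yaw():
    M=Ro.from_rotvec(robot.observe()["tcp_rot"]).as_matrix();return np.arctan2(M[1,1],M[0,1])
E
python3 - <<'E'
from h import *
for c in("side","top"):
    for n in["suction_base","plate","pull_tab","thumb_grip","jar_holder","jar","cap","cap_top","snack_cup","fork","beaker"]:
        print(c,n,pin(n,c))
print(yaw())
E
```

```text
side suction_base []
side plate [([574.1, 39.6, 13.5], 0.83), ([196.1, 283.6, 16.8], 0.73), ([170.8, -293.9, 17.0], 0.61)]
side pull_tab [([612.8, 134.2, 58.9], 0.29)]
side thumb_grip [([615.2, 134.1, 58.1], 0.92), ([219.0, -162.0, 82.7], 0.88)]
side jar_holder [([172.6, 193.6, 24.1], 0.77), ([147.5, -385.4, 25.3], 0.61), ([544.2, -12.2, 23.7], 0.57)]
side jar [([542.4, -16.2, 19.5], 0.57)]
side cap [([540.2, -18.1, 90.4], 0.7)]
side cap_top [([548.7, -14.7, 100.7], 0.83), ([526.8, 188.0, -1.7], 0.6)]
side snack_cup [([549.1, -142.6, 4.0], 0.77)]
side fork [([526.9, 192.0, -3.8], 0.82)]
side beaker [([655.5, -115.1, -0.0], 0.72), ([433.3, 27.8, 0.5], 0.22)]
top suction_base []
top plate [([176.7, -289.5, 15.5], 0.93), ([574.3, 41.4, 17.7], 0.91), ([191.1, 282.3, 19.4], 0.84)]
top pull_tab [([433.6, 28.4, -3.1], 0.56)]
top thumb_grip [([219.4, -157.5, 76.1], 0.97), ([607.3, 134.3, 59.8], 0.91), ([223.6, 418.9, 80.6], 0.75), ([524.7, 191.8, -1.9], 0.28)]
top jar_holder [([546.2, -14.6, 18.3], 0.98), ([144.4, -383.7, 19.4], 0.67), ([168.2, 195.5, 20.2], 0.61)]
top jar [([541.3, -14.2, 16.0], 0.51)]
top cap [([545.6, -13.5, 86.3], 0.63), ([572.1, 43.4, 17.6], 0.15)]
top cap_top [([546.9, -10.6, 102.0], 0.66)]
top snack_cup [([543.5, -140.6, 2.3], 0.62)]
top fork [([523.4, 191.1, -2.2], 0.74)]
top beaker [([651.3, -116.9, -2.7], 0.89)]
-1.2721039309021538
```

Side picture: small plate at about (200,205) on the tray, with jar (216,180), grip (168,225) and tab (250,216). The top picture agrees: jar cap (253,145), tab (236,187), grip (195,124). The two large plates nearer the robot are look-alikes. Plate axis ≈ (574,40.5), plate x ≈ 66°, base x ≈ 5°, so I turn it about 61° clockwise.

Run:
```python
from h import *
C=np.array([574.2,40.5]);a0=np.radians(66.5);a1=np.radians(5)
def P(a,z): return [*(C+98*np.array([np.cos(a),np.sin(a)])),z]
for off in (-90,90):
  for a in np.linspace(a0,a1,5):
    q=kin.ik(P(a,41),down(a+np.radians(off))); print(off,np.degrees(a),None if q is None else np.round(q,2))
for y in range(-180,181,30):
    q=kin.ik([509,35,76],down(np.radians(y))); print(y,None if q is None else np.round(q,2))
robot.movep(P(a0,200),down(a0-np.pi/2)); grip(0.5,15)
robot.servo_line(P(a0,85),feed=150)
snap("side","s1");snap("top","t1");print(robot.observe()["t"],robot.observe()["tcp_pos"])
print(pin("thumb_grip","top"),pin("thumb_grip","side"))
```

```text
-90 66.5 [ 0.17  0.74 -0.6   1.74  0.54  0.83 -1.1 ]
-90 51.125 [ 0.14  0.75 -0.53  1.69  0.48  0.84 -1.28]
-90 35.74999999999999 [ 0.12  0.75 -0.46  1.66  0.42  0.84 -1.46]
-90 20.374999999999993 [ 0.1   0.74 -0.38  1.64  0.35  0.83 -1.64]
-90 5.0 [ 0.09  0.73 -0.31  1.63  0.28  0.82 -1.82]
90 66.5 [ 0.54  1.19 -1.34  1.72  1.21  1.3   1.64]
90 51.125 [ 0.54  1.21 -1.34  1.67  1.22  1.32  1.43]
90 35.74999999999999 [ 0.56  1.22 -1.34  1.63  1.22  1.33  1.21]
90 20.374999999999993 [ 0.52  1.06 -1.12  1.61  1.02  1.16  1.07]
90 5.0 [ 0.44  0.91 -0.87  1.6   0.8   1.01  0.97]
-180 [ 0.8   0.96 -1.33  1.99  1.06  1.15  2.14]
-150 [ 0.04  0.45 -0.21  2.03  0.14  0.67 -2.88]
-120 [ 0.14  0.46 -0.33  2.03  0.23  0.69 -2.44]
-90 [ 0.27  0.49 -0.49  2.02  0.35  0.71 -2.01]
-60 [ 0.32  0.51 -0.55  2.02  0.4   0.72 -1.53]
-30 [ 0.35  0.52 -0.6   2.01  0.43  0.73 -1.04]
0 [ 0.37  0.53 -0.63  2.01  0.45  0.74 -0.53]
30 [ 0.41  0.54 -0.68  2.01  0.49  0.75 -0.04]
60 [ 0.44  0.56 -0.72  2.01  0.53  0.77  0.45]
90 [ 0.48  0.58 -0.78  2.01  0.57  0.79  0.94]
120 [ 0.7   0.76 -1.11  2.    0.86  0.95  1.23]
150 [ 0.8   0.96 -1.33  1.99  1.06  1.15  1.61]
180 [ 0.8   0.96 -1.33  1.99  1.06  1.15  2.14]
6.05 [614.07954071 130.70150634  86.2497394 ]
[([224.5, 419.2, 80.7], 0.93), ([609.6, 139.1, 56.8], 0.73)] [([611.9, 131.3, 59.7], 0.92), ([221.8, -160.2, 86.3], 0.67), ([433.6, 28.8, 1.8], 0.34)]
```

Run:
```python
import cv2,numpy as np
a=cv2.imread("pics/s1.png")[110:290,90:300];b=cv2.imread("pics/t1.png")[70:220,150:350]
cv2.imwrite("pics/c1.png",np.hstack([cv2.resize(a,(400,400)),cv2.resize(b,(400,400))]))
```

```text
(no output)
```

View pics/c1.png

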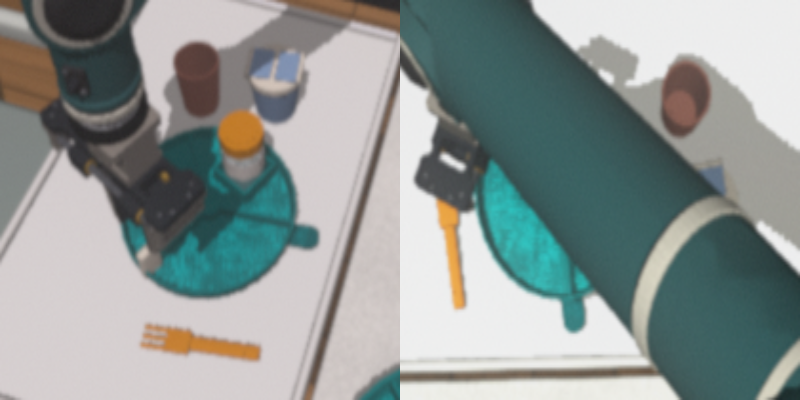

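The side crop shows the fingers just behind and above the cream grip (148,258 in the crop), with fork, beaker and cup clear. I'll go down, pinch and turn.

```bash
python3 - <<'E'
from h import *
C=np.array([574.2,40.5]);a0=np.radians(66.5);a1=np.radians(5)
def P(a,z): return [*(C+98*np.array([np.cos(a),np.sin(a)])),z]
robot.servo_line(P(a0,42),feed=100)
o=robot.observe();print(o["tcp_pos"],o["contact_force"])
grip(0.0,15)
o=robot.observe();print(o["grip_width"]*92,o["contact_force"],o["t"])
if 9<o["grip_width"]*92<32:
  for k,a in enumerate(np.linspace(a0,a1,9)[1:]):
    robot.servo_line(P(a,42),feed=70,rotation=down(a-np.pi/2))
    o=robot.observe();f=o["contact_force"]
    print(round(np.degrees(a),1),np.round(o["tcp_pos"],1),np.round(f,1),"tang",round(float(f[:2]@[-np.sin(a),np.cos(a)]),2),round(o["grip_width"]*92,1),o["t"])
    if np.linalg.norm(f)>40: break
snap("side","s2");snap("top","t2")
print(pin("thumb_grip","side"),pin("cap_top","side"),pin("pull_tab","top"),pin("cap_top","top"))
E
python3 - <<'E'
import cv2,numpy as np
a=cv2.imread("pics/s2.png")[110:290,90:300];b=cv2.imread("pics/t2.png")[70:220,150:350]
cv2.imwrite("pics/c2.png",np.hstack([cv2.resize(a,(400,400)),cv2.resize(b,(400,400))]))
E
```

```text
[612.98290227 130.65003432  41.42803643] [ 0.31542411 -0.00363304 -0.12328611]
12.214862252693727 [-2.37239761  0.86561497  3.17839514] 7.3333
58.8 [624.6 124.1  42.3] [-4.1 -0.7  5.7] tang 3.11 12.4 7.675
51.1 [634.9 116.2  42.2] [-4.6 -1.5  6.7] tang 2.61 12.6 8.0167
43.4 [644.  107.   42.2] [-6.2 -0.5  7.6] tang 3.96 12.3 8.3583
35.7 [651.7  96.7  42.2] [-8.2 -2.   9.6] tang 3.19 12.6 8.7
28.1 [657.9  85.8  42.2] [-9.7 -1.8 10.5] tang 3.0 12.5 9.0417
20.4 [662.3  75.   42.1] [-10.3  -0.6  11.2] tang 3.06 11.7 9.3833
12.7 [666.2  60.7  42.1] [-11.2  -2.8  11.5] tang -0.27 12.6 9.725
5.0 [667.5  51.   42.1] [-11.8   1.7  12.5] tang 2.76 11.7 10.0667
[([221.4, -161.8, 83.7], 0.81), ([669.4, 52.2, 55.8], 0.67), ([574.9, 41.7, 12.7], 0.34)] [([506.1, 41.9, 102.5], 0.85)] [([430.7, 29.3, 0.3], 0.5)] [([508.9, 43.1, 98.3], 0.73), ([429.1, 31.0, -1.0], 0.58)]
```

View pics/c2.png

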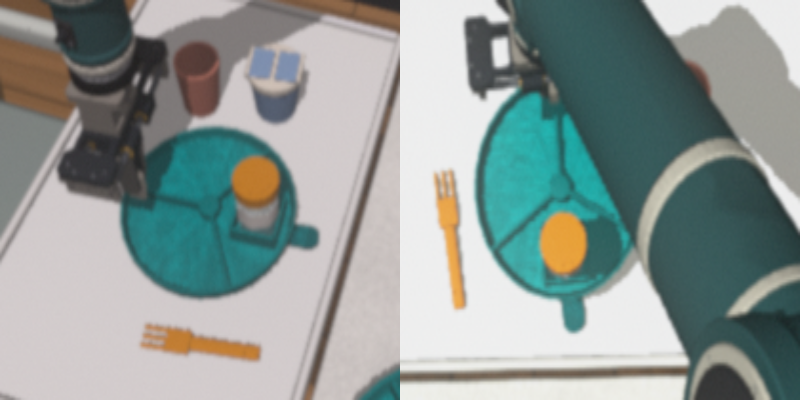

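The turn went smoothly. The jar is now near the tab (crop: cap 562,243, tab 573,312). I'll release, back up, clear the view and measure the click.

```bash
python3 - <<'E'
from h import *
p0=robot.observe()
grip(0.4)
o=robot.observe();print(o["contact_force"],o["tcp_pos"],o["t"]);x,y,_=o["tcp_pos"]
robot.servo_line([x,y,150],feed=150)
q=kin.ik([560,160,260],down(np.radians(-30)));print(q)
robot.movep([520,180,260],down(np.radians(-15)))
grip(1.0)
for k in range(2):
  for c in("top","side"):
    snap(c,f"{c}3")
    for n in ("thumb_grip","cap_top","jar_holder","pull_tab","plate","jar"): print(c,n,pin(n,c))
print(robot.observe()["t"])
E
python3 - <<'E'
import cv2,numpy as np
a=cv2.imread("pics/side3.png")[110:290,90:300];b=cv2.imread("pics/top3.png")[70:220,150:350]
cv2.imwrite("pics/c3.png",np.hstack([cv2.resize(a,(400,400)),cv2.resize(b,(400,400))]))
E
```

```text
[ 0.38447467 -0.33377443 -0.32764136] [671.96864258  48.82201426  41.86000762] 10.9083
[ 0.31548326  0.457682   -0.86612359  1.68272514  0.37329338  1.1759733
 -1.16979813]
top thumb_grip [([225.2, 418.5, 80.0], 0.95), ([219.7, -159.8, 77.3], 0.95), ([666.2, 55.3, 60.9], 0.92)]
top cap_top [([508.9, 39.2, 98.9], 0.61)]
top jar_holder [([509.0, 40.3, 22.4], 0.75), ([650.5, -115.8, -0.2], 0.68), ([171.3, 197.2, 21.6], 0.66), ([143.8, -382.0, 19.7], 0.65)]
top pull_tab [([429.9, 30.8, -0.9], 0.57)]
top plate [([190.5, 282.3, 16.2], 0.98), ([178.5, -290.0, 14.0], 0.97), ([570.8, 46.0, 16.5], 0.6), ([509.7, 39.2, 22.4], 0.51)]
top jar [([502.2, 38.9, 19.5], 0.41)]
side thumb_grip [([673.3, 51.0, 58.4], 0.74), ([221.1, -161.0, 85.1], 0.58)]
side cap_top [([509.2, 37.7, 101.5], 0.82)]
side jar_holder [([145.9, -386.5, 20.1], 0.84), ([174.1, 195.3, 17.5], 0.74), ([506.9, 37.4, 22.3], 0.57)]
side pull_tab []
side plate [([194.4, 282.3, 20.5], 0.91), ([575.0, 42.9, 12.0], 0.9), ([170.2, -290.4, 15.9], 0.8)]
side jar [([505.4, 35.9, 24.2], 0.47)]
top thumb_grip [([665.1, 57.3, 56.5], 0.79), ([2
[... 193 characters left out ...]
2.1], 0.68)]
top pull_tab [([429.2, 28.4, -1.6], 0.56)]
top plate [([191.5, 280.0, 18.8], 0.9), ([574.2, 43.5, 16.6], 0.77), ([176.7, -288.4, 14.5], 0.74), ([502.6, 39.1, 15.4], 0.44)]
top jar [([502.5, 38.2, 17.5], 0.42)]
side thumb_grip [([671.6, 51.3, 60.0], 0.84), ([223.7, -157.6, 84.7], 0.78)]
side cap_top [([508.3, 39.8, 99.4], 0.56)]
side jar_holder [([502.1, 38.5, 23.8], 0.77), ([175.2, 193.5, 21.5], 0.64), ([149.8, -382.6, 22.4], 0.62)]
side pull_tab [([433.1, 27.4, 1.9], 0.55)]
side plate [([196.6, 284.7, 17.2], 0.91), ([572.8, 40.7, 15.6], 0.89), ([173.6, -293.6, 14.6], 0.61), ([671.3, 53.2, 60.7], 0.23)]
side jar [([504.9, 34.5, 21.5], 0.65), ([527.9, 191.1, -2.4], 0.28)]
15.0083
```

View pics/c3.png

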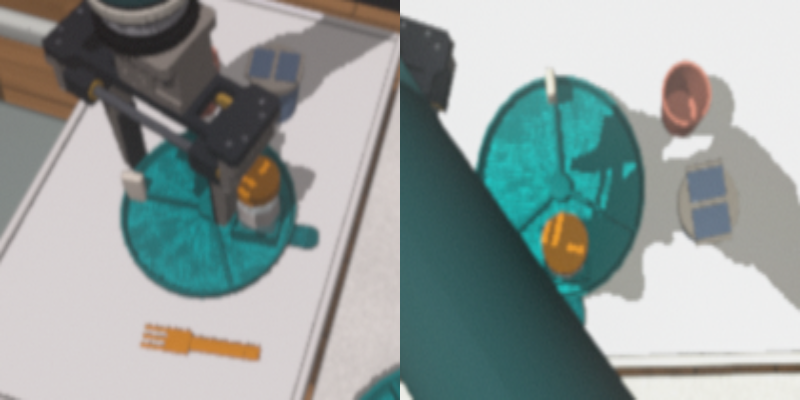

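The plate sits at 5.2° from grip to holder, against 5.3° for base to tab, so it has clicked in. The cap is at about (508.5,38.5). Next I grip the cap and probe the counter-clockwise direction in small steps.

```bash
cat >> h.py <<'E'
def turn(p,y0,y1,step=4,stop=0.45,z0=None,rate=35):
    n=max(1,int(np.ceil(abs(y1-y0)/step)));y=y0
    for y in np.linspace(y0,y1,n+1)[1:]:
        robot.goto_joints(kin.ik(p,down(np.radians(y))))
        o=robot.observe();t=o["wrist_torque"]
        print(round(y,1),round(np.degrees(yaw()),1),"F",np.round(o["contact_force"],1),"T",np.round(t,2),round(o["t"],2))
        if abs(t[2]-(z0 or 0))>stop: print("STOP");break
    return y
E
python3 - <<'E'
from h import *
p=[508.5,38.3,76]
for y in (-90,-60,-30,0,30,60,90,120,140): 
    q=kin.ik(p,down(np.radians(y)));print(y,None if q is None else np.round(q[[0,2,6]],2))
r=down(np.radians(30))
robot.movep([*p[:2],190],r); robot.servo_line([*p[:2],130],feed=200)
snap("side","side4"); robot.servo_line(p,feed=80)
o=robot.observe();print(o["tcp_pos"],o["contact_force"],o["wrist_torque"])
snap("side","side5")
grip(0.0,12)
o=robot.observe();print(o["grip_width"]*92,o["tcp_pos"],o["contact_force"],o["wrist_torque"],o["t"])
E
python3 - <<'E'
import cv2,numpy as np
a=cv2.imread("pics/side4.png")[110:290,90:300];b=cv2.imread("pics/side5.png")[110:290,90:300]
cv2.imwrite("pics/c5.png",np.hstack([cv2.resize(a,(400,400)),cv2.resize(b,(400,400))]))
E
```

```text
-90 [ 0.29 -0.53 -2.05]
-60 [ 0.37 -0.64 -1.59]
-30 [ 0.44 -0.73 -1.13]
0 [ 0.51 -0.82 -0.67]
30 [ 0.57 -0.91 -0.21]
60 [ 0.65 -1.04  0.23]
90 [ 0.71 -1.14  0.68]
120 [ 0.76 -1.25  1.13]
140 [ 0.79 -1.32  1.44]
[508.72339528  38.60291666  76.14529604] [-0.28227665  0.50235618  0.02505081] [ 0.00196445 -0.10676555 -0.00829483]
55.78474479265926 [508.19820898  38.04655457  75.94039946] [-1.4000811  -0.46205092  0.79543712] [-0.20623493  0.1218331  -0.02219142] 17.8917
```

View pics/c5.png

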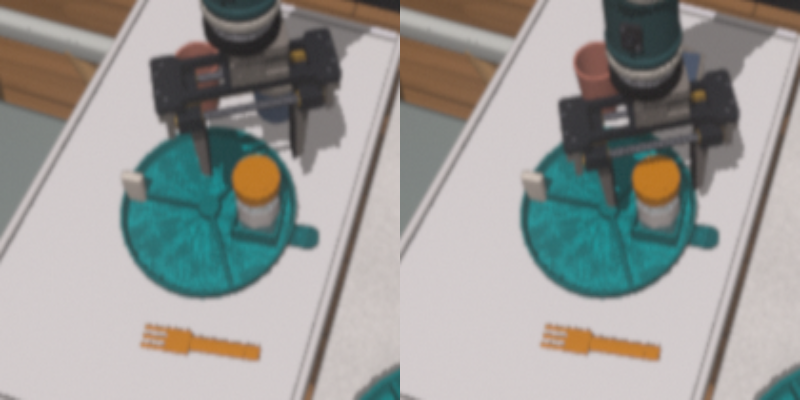

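The grip width is 55.8 mm, which matches the 56 mm cap, and the pictures show the fingers coming down on both sides of it. Now I turn counter-clockwise.

Run:
```python
from h import *
p=[508.4,38.3,76]
y=turn(p,30,62,step=4,stop=0.3)
```

```text
34.0 33.9 F [-0.1 -0.1 -0.2] T [-0.19  0.06  0.01] 18.14
38.0 37.8 F [-0.7 -0.2  0.6] T [-0.17  0.    0.06] 18.39
42.0 41.8 F [-0.2 -0.5  1.2] T [-0.07  0.   -0.03] 18.64
46.0 45.8 F [-0.6 -0.4 -0.3] T [-0.15 -0.08  0.01] 18.89
50.0 49.8 F [-0.8 -0.1 -0.7] T [-0.09 -0.06 -0.01] 19.14
54.0 53.8 F [-0.  -0.5  0.8] T [-0.12 -0.01 -0.01] 19.39
58.0 57.8 F [-1.  -0.2  0.2] T [-0.09 -0.03 -0.01] 19.64
62.0 61.8 F [ 0.   0.2 -0.5] T [-0.08  0.   -0.03] 19.89
```

There was no resistance past 30°, so this is the loosening direction. I'll continue to about 95°, then lift slowly and check.

```bash
python3 - <<'E'
from h import *
p=[508.4,38.3,76]
y=turn(p,62,125,step=7,stop=0.3)
grip(0.0,20)
for z in (80,86,100):
    robot.servo_line([*p[:2],z],feed=40); o=robot.observe(); print(z,o["tcp_pos"],o["contact_force"],o["grip_width"]*92,o["t"])
snap("side","side6")
print(pin("jar","side"),pin("cap","side"),pin("jar_holder","side"))
E
python3 - <<'E'
import cv2
cv2.imwrite("pics/c6.png",cv2.resize(cv2.imread("pics/side6.png")[110:290,90:300],(700,600)))
E
```

```text
69.0 68.7 F [-0.3 -1.   0.2] T [-0.12 -0.04 -0.02] 20.14
76.0 75.7 F [-1.   0.   0.8] T [-0.11  0.01  0.  ] 20.39
83.0 82.6 F [-0.9 -0.7 -0.3] T [-0.09 -0.08 -0.01] 20.64
90.0 89.6 F [-0.3 -0.1 -0. ] T [-0.06 -0.1  -0.01] 20.89
97.0 96.6 F [ 0.3 -0.9 -0.4] T [ 0.07 -0.13 -0.01] 21.14
104.0 103.6 F [-0.2 -0.   0. ] T [-0.02 -0.12  0.02] 21.39
111.0 110.6 F [ 1.1 -0.1 -0.9] T [ 0.09 -0.15 -0.08] 21.64
118.0 117.6 F [-0.8 -0.1 -0.1] T [ 0.07 -0.08 -0.02] 21.89
125.0 124.6 F [-0.7 -0.3 -0.6] T [ 0.08 -0.14  0.07] 22.14
80 [508.54185905  38.33008239  80.33397343] [ 0.418076   -0.85013826 -0.04809844] 55.3307609064781 22.6083
86 [508.65120103  38.30930129  86.32817285] [-0.4142823   0.0479182  -0.77134376] 55.70735402145936 22.9083
100 [508.49405679  38.22189197 100.17354371] [-0.20114505 -0.37666496  0.52420928] 55.166335787275194 23.4083
[([506.8, 33.1, 24.4], 0.62), ([431.2, 25.9, 2.8], 0.53)] [([505.0, 32.6, 109.0], 0.41)] [([506.8, 40.5, 22.5], 0.82), ([171.9, 195.2, 20.0], 0.7)]
```

View pics/c6.png

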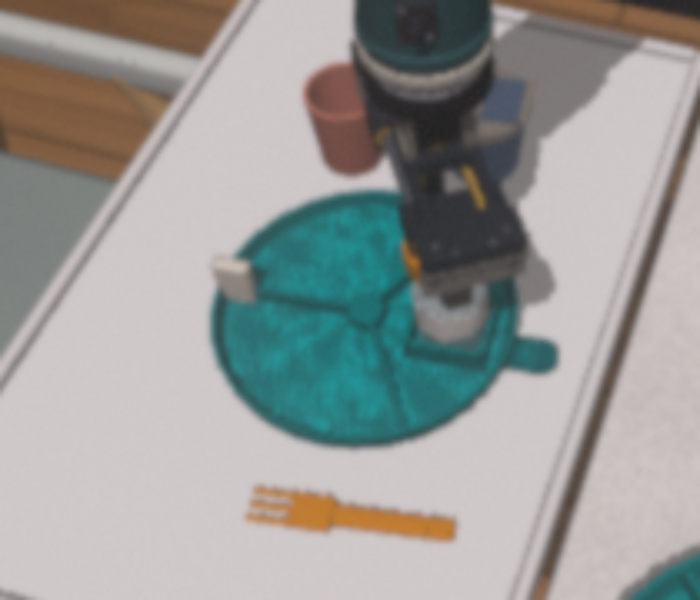

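The jar stayed in its holder (crop 452,315), there is no extra lift force, and the cap is between the fingers (412,258). I'll raise to the final height.

```bash
python3 - <<'E'
from h import *
robot.servo_line([508.4,38.3,158],feed=60); robot.hold(0.5)
o=robot.observe(); print(o["tcp_pos"],o["contact_force"],o["grip_width"]*92,o["t"],np.abs(o["joint_velocities"]).max())
for c in ("side","top"):
    snap(c,c+"7")
    for n in("jar","cap","jar_holder","thumb_grip","pull_tab","snack_cup","fork","beaker"): print(c,n,pin(n,c)[:3])
E
python3 - <<'E'
import cv2,numpy as np
a=cv2.imread("pics/side7.png")[110:290,90:300];b=cv2.imread("pics/top7.png")[70:220,150:350]
cv2.imwrite("pics/c7.png",np.hstack([cv2.resize(a,(400,400)),cv2.resize(b,(400,400))]))
E
```

```text
[508.36642431  38.34920212 157.95667261] [-0.56379407  0.04344589 -0.80466211] 55.352128358045206 25.225 0.0021174631965793353
side jar [([501.9, 34.1, 22.3], 0.89)]
side cap [([506.1, 34.0, 167.6], 0.45)]
side jar_holder [([169.6, 193.7, 18.7], 0.88), ([505.4, 41.9, 25.1], 0.86), ([145.7, -386.3, 22.4], 0.61)]
side thumb_grip [([221.3, -160.4, 84.3], 0.89), ([668.8, 52.9, 57.8], 0.81)]
side pull_tab [([434.1, 25.8, 5.9], 0.5)]
side snack_cup [([551.2, -144.5, 1.2], 0.78)]
side fork [([526.9, 190.5, -3.7], 0.67)]
side beaker [([653.1, -116.9, 1.4], 0.67)]
top jar [([506.3, 38.2, 16.6], 0.63)]
top cap [([432.0, 27.0, 1.3], 0.24)]
top jar_holder [([143.1, -380.0, 21.8], 0.9), ([170.9, 193.3, 22.3], 0.68)]
top thumb_grip [([218.1, -156.5, 74.9], 0.75)]
top pull_tab [([430.4, 30.4, -0.5], 0.68)]
top snack_cup [([544.7, -139.0, 1.4], 0.47)]
top fork [([527.6, 195.1, -4.1], 0.87)]
top beaker [([648.8, -114.8, -2.7], 0.89)]
```

View pics/c7.png

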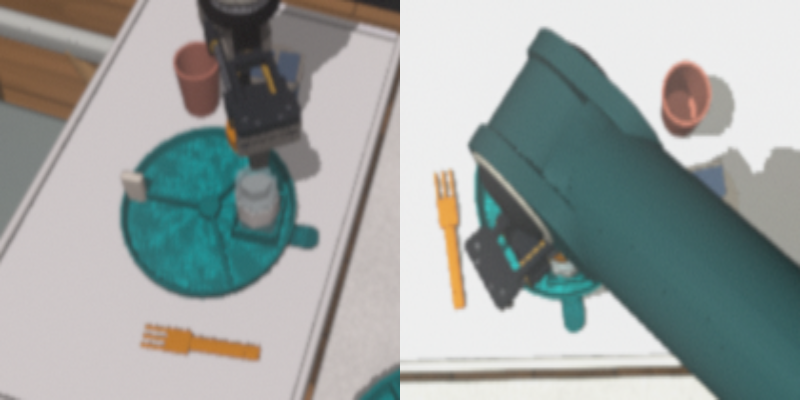

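The jar stands open in its holder (256,205), the grip is at the same pixels as after the click (133,185), the bystanders haven't moved, and the cap is held above the jar. Handing in.

```bash
python3 -c "
from h import *
robot.job_done()"
```

```text
the job is handed in; nothing more can be done
```

The job is handed in at about 26 s of the 64 s allowed. My last checks showed all the goals met, but `job_done` gives no verdict.

- **Plate:** I pinched the thumb grip and turned the plate about 61° clockwise, then let go so it centred itself. Grip and holder measured 5.2° against 5.3° for the pull tab. A single noisier reading at the end gave about 4°, but the grip was at the same picture position as after the click.
- **Cap:** It loosened counter-clockwise (the ordinary way). I turned it about 95° with almost no torque and lifted it off with no jar weight felt.
- **Final state:** The jar stands open and upright in its holder. The cap is held level at 20 N, about 69 mm above the neck, with the grip at 55.4 mm on the 56 mm cap.
- **Bystanders:** The snack cup, fork and beaker measured within network error of where they started.
- **Check that failed:** The top camera could not find the cap at the end, because the arm hid it; its one report was a weak false one at the pull tab. The cap's final position therefore rests on the side camera, the grip width and the arm's pose.

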